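Snap the spring retaining ring into the honing wheel's spindle groove

TASK

Secure the honing wheel on its upright spindle with the spring retaining ring lying on the bench: pinch the ring's two upright lugs together so that it spreads, lower it spread over the spindle's head until it lies flat on the wheel, and let go so that it contracts into the groove under the head. There are two spindles alike; use the one that carries the wooden wheel, not the bare one.

Things in the scene. Friction and masses are not known exactly. Their poses are not given: they have to be found in the camera images.
- ring_lugs (a point): Grasp point of the loose steel ring (120 g): midway between its two upright lugs, 27 mm above its underside. Axes: z up, ring proper 38 mm off along +x. Lugs: flat plates at y = +24 and -24 mm, 52 mm over the outer faces, 18 mm long in x, 4 mm thick, 10 to 43 mm above the underside; pinched along y they meet stops at 20 mm overall. Below 9 mm: crossing bars, dark U frame 70 mm wide to 60 mm behind the ring.
- ring_center (a point): Centre of the ring's opening, mid-thickness (ring 9 mm thick); axes as ring_lugs, 38 mm from it along +x, 22.5 mm lower. At rest a 25 mm hole, 40 mm outside, gap in front (+x). Lugs pinched, each half stands 16 mm further out along y and a 34 mm round head passes with about 9 mm to spare each side.
- ring_spread (a joint): Spread of each half-ring, m: 0 contracted (rest), 0.016 fully spread, lugs pinched to their stops. Both halves move together. The lugs are crossed, so pinching them spreads the ring; the spring resists with 1.5 N at rest, 4 N fully spread, and drives it back to 0. A grip of 10 to 25 N carries it.
- spindle_groove (a point): On the wheel spindle's upright axis, at the wheel's flat top face, on which the ring is to lie, 52 mm above the bench; z up. Fixed stand: board 120x120x20 mm, wooden wheel 111 mm wide from 22 to 52 mm, groove (22 mm wide, from 52 to 68 mm), bevelled head (34 mm wide, top at 77 mm). A second stand is the same without the wheel: not to be used.
There are look-alikes about, which are no part of the job. What is shaped like the part that bears ring_lugs but pink is not meant.

How it is judged:
By the outcome, as a careful person would: the job done as asked, in the order asked, and still so for the second after the job is handed in, with the robot touching nothing.
It also fails if it takes over 48 s, if anything falls off the work surface, if the arm or the gripper's body presses on something with over 40 N, if the wrist force passes 120 N, or if a joint passes its speed limit or range.

ROBOT

A 6-joint arm with a two-finger parallel gripper is mounted at the origin on a cart in front of the work surface, level with it; the furniture and walls round the work are solid. World frame = base frame: x ahead of the robot, y to its left, z up, the work surface at z = 0. Lengths are in m, angles in rad, forces in N, time in s.
With the tool pointing down it reaches from about 0.15 to 0.775 m from the base axis. Payload 6.1 kg.
Tool frame: the origin (TCP) lies between the finger pads; the fingertips stand 19 mm ahead of it and the grasp point (between the pads) is the TCP; z points along the fingers, y is the line along which they close (so a half turn about z gives the same grasp; the last joint's range is limited). The gripper opens to 85 mm and grips with 20 to 120 N. Pads are 22 mm wide; open, the fingers measure 114 mm over their backs; the gripper's body (76 mm by 85 mm) begins 54 mm behind the grasp point. The pads swing forward as they close: fully open they stand 13 mm farther back than shut.
Start: joints at [-1.257, 0.126, -0.04, 1.405, 0, 1.571], TCP at [0.162, -0.499, 0.25] pointing down, gripper open.
Joint ranges: [-2.72, 2.72], [-0.95, 1.95], [-1.27, 1.35], [-1.78, 2.02], [-1.46, 1.47], [-3.14, 3.14]. Speed limits (rad/s): [2.39, 2.39, 3.01, 3.14, 3.14, 3.14].

INTERFACE

Orientations are given as a rotation vector (axis times angle).
In Python, from plant import read_state, grab_frame, sign_off gives the robot as it stands.
- The arm moves only by the tool jog_arm, never from a script. Its argument "moves" is a list of rows, each an object with "dp": the shift along the tool's x, y, z in units of 0.15 m (1.0 is 0.15 m), a list of three; "yaw": the turn about the tool's z in units of 60 degrees (1.0 is 60 degrees); "fingers": the closure, from -1 (fully open) to 1 (shut), so that 0 is half open. A call has 1 to 10 rows; each row is the pose to reach, as a shift and turn from the pose commanded when the call began, along the tool's axes at that moment; what a row does not reach only later rows make up. A row lasts 1/12 s, in which the tool goes at most 41.7 mm and 7.16 degrees, less where a joint would pass 70% of its speed; a pose out of reach is approached as far as the arm can. A call with a number of a shift or a turn outside -1 to 1 is refused whole. A call with a gripper value outside its range is refused whole. The fingers move at their own pace and stop on an object; the grip force is fixed at half the most. Time passes only in rows, so rows that repeat a pose let the fingers close. It gives the time, the measured TCP pose, the force, the opening and the grip force at its end, in the units of the state.
- read_state(): the state, without advancing time (a new reading comes with each control period).
- grab_frame(name): name is "side" or "top" or "wrist"; returns a dict with "image" (480x640x3 uint8, red, green, blue), "z_map" (480x640 float32, m along the optical axis (not along the pixel's ray), 0 where there is no reading), "intrinsics" (3x3 intrinsics, pixels), "dist" ([k1, k2, p1, p2, k3] as OpenCV has them; the pictures are not rectified), "R" (3x3) and "t" (3): a world point X has camera coordinates R X + t. Camera axes: x right, y down, z forward; pixel columns grow to the right and rows downward; lengths in m; the calibration is good to about 2 mm. A picture is of the moment at which its call begins.
- sign_off(): hands the job in; it is judged then, once.
The state is a dict: "time_s": time; "joint_pos": joint angles; "joint_vel": joint speeds; "joint_torque": joint torques, N m; "ee_pos": TCP position; "orientation": TCP orientation; "ft_force": force on the tool from outside, world axes, zero at the start; "wrist_torque": the same for the moment, N m; "gripper_width": finger opening in m; "finger_force": force on a finger pad.
Only numpy, scipy, OpenCV 4.12 (cv2) and the standard library are available. Lean on these libraries where they do the work, as an engineer would, in place of code of your own. Each camera call takes 0.05 s, during which the arm holds its last target. There are 200 camera calls.

## Working session

There is one attempt and no reset: what is moved stays moved. The work goes in short steps, Python scripts to look and compute and a tool call to move; the robot and the scene stay as the last step left them, time stands still between calls to the robot, and variables do not carry over. Pictures are saved under pics/ and viewed, at most 14 in all, crops included, and the job is handed in when it is done.

Besides the shell and the picture viewer there is one more tool, called after "Emit:" as a command line: name --argument value ..., lists and objects as JSON in quotes. jog_arm: Moves the arm, as the interface text tells. Its arguments: {"type":"object","properties":{"moves":{"type":"array"}},"required":["moves"]}

```bash
mkdir -p pics
cat > h.py <<'E'
import numpy as np, cv2, pickle
from plant import read_state, grab_frame, sign_off
def get(n):
    f=grab_frame(n); pickle.dump(f,open(f'{n}.pkl','wb')); return f
def save(f,name): cv2.imwrite('pics/'+name,f['image'][:,:,::-1])
def cloud(f):
    h,w=f['z_map'].shape
    u,v=np.meshgrid(np.arange(w),np.arange(h))
    p=np.stack([u,v],-1).reshape(-1,1,2).astype(np.float64)
    n=cv2.undistortPoints(p,f['intrinsics'],np.array(f['dist'])).reshape(h,w,2)
    z=f['z_map'].astype(float)
    C=np.dstack([n[...,0]*z,n[...,1]*z,z])
    return (C-f['t'])@f['R']   # R^T(C-t)
def ray(f,uv,zp):
    n=cv2.undistortPoints(np.array(uv,float).reshape(-1,1,2),f['intrinsics'],np.array(f['dist'])).reshape(-1,2)
    d=np.c_[n,np.ones(len(n))]@f['R']; o=-f['R'].T@f['t']
    return o+d*((zp-o[2])/d[:,2])[:,None]
E
python3 - <<'E'
from h import *
s=read_state(); print({k:np.round(v,3) for k,v in s.items()})
a=get('top');b=get('side');save(a,'top.png');save(b,'side.png')
E
```

```text
{'time_s': np.float64(0.0), 'joint_pos': array([-1.257,  0.126, -0.041,  1.405, -0.   ,  1.571]), 'joint_vel': array([-0.002,  0.001, -0.   , -0.001, -0.001, -0.001]), 'joint_torque': array([-2.0000e-03, -4.3591e+01,  3.5292e+01,  1.7000e-02, -0.0000e+00,
        0.0000e+00]), 'ee_pos': array([ 0.162, -0.499,  0.25 ]), 'orientation': array([-3.101, -0.491,  0.   ]), 'ft_force': array([ 0.116, -0.25 , -0.373]), 'wrist_torque': array([-0.012,  0.049,  0.004]), 'finger_force': np.float64(0.0), 'gripper_width': np.float64(0.085)}
```

View pics/top.png

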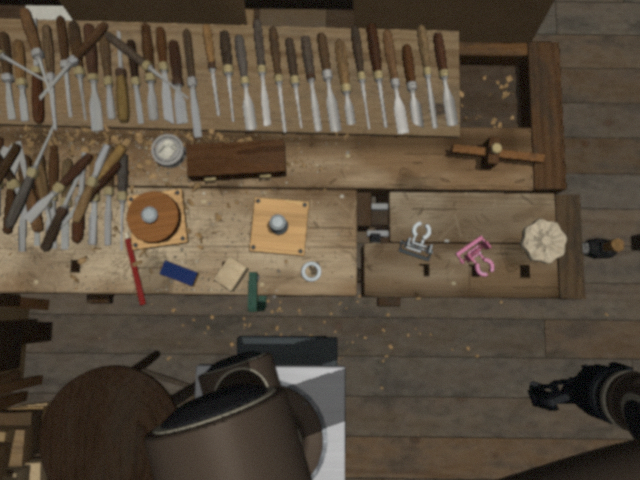

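View pics/side.png

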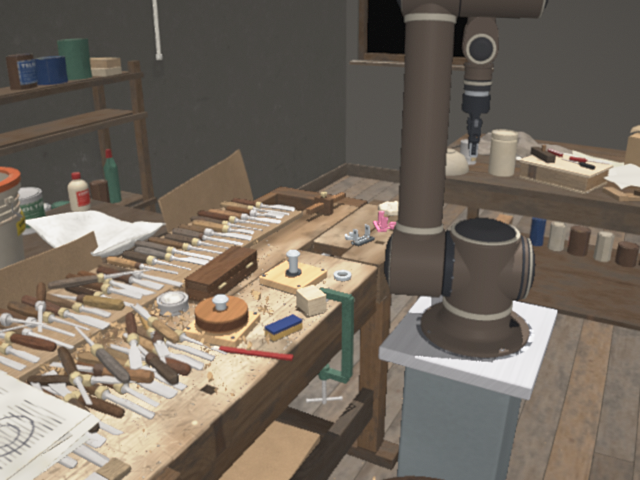

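Candidates in the top view:
- Ring: the steel part with a dark frame at (418,240) matches. The pink look-alike (477,255) and plain washer (311,271) don't.
- Spindle: the one with the wooden wheel at (150,214). The bare one at (278,224) is not to be used.

I'll check the choice in one close crop and measure.

```bash
cat > m.py <<'E'
from h import *
a=pickle.load(open('top.pkl','rb'))
im=a['image']
c=cv2.resize(im[205:275,380:510],None,fx=6,fy=6,interpolation=cv2.INTER_CUBIC)
cv2.imwrite('pics/crop.png',c[:,:,::-1])
P=cloud(a)
print('cam',-a['R'].T@a['t'])
r=P[215:265,395:440]; print('z map rows'); 
print(np.round(1000*P[220:262:2,398:438:2,2]).astype(int))
# wheel
for nm,(u0,u1,v0,v1) in dict(wheel=(115,200,180,255),bare=(240,315,190,260)).items():
    Q=P[v0:v1,u0:u1].reshape(-1,3)
    for lo,hi in ((.015,.026),(.045,.06),(.07,.085)):
        m=(Q[:,2]>lo)&(Q[:,2]<hi)
        if m.sum()>5: q=Q[m]; print(nm,lo,m.sum(),q.mean(0).round(4),((q.max(0)+q.min(0))/2).round(4),np.ptp(q,0).round(4))
print('ray centre wheel head', ray(a,[[150,214]],.077))
E
python3 m.py
```

```text
cam [ 0.2777842  -0.08919506  1.1121712 ]
z map rows
[[  -1   -5   -5   -4   -4   -5    0   -4    0   -1   -6   -5   -2   -1
    -2    0   -5    1   -5   -3]
 [  -4   -5    0   -3    0   -4   -6   -1   -2   -3   -3    9   -3   -5
    -5   -6   -3   -5   -1   -5]
 [  -5   -1   -4   -4   -5    0   -3   -1   -4   10   10    6   -5    0
     0   -5    1   -1   -4   -2]
 [  -4   -3    0   -5    0   -1   -1   -5    9    5   -1   -3   -5   -5
     6    7   -4   -4   -4   -1]
 [  -2   -7   -5   -4   -2    0   -5   -1    7    6   -3   -2   -4   -2
     6    7    3   -4   -3   -2]
 [  -1   -1   -2   -6    0   -3   -3    3    7    2   -6    0   -5    1
     0   11    9   -1   -7   -5]
 [  -5   -3   -2   -2   -3   -1   -6 1112   10   10   -8    2   -6   -5
    -4    8    7   -6   -4   -2]
 [  -3    0   -1   -7    0   -3   -3   -8   11    8   -9   -1   -3   -2
     5   10    6    0    0   -2]
 [  -6    0   -4   -3    0   -4    0   -5    5   -2   -7   -5    0   10
     8    9   -3   -4   -6   -5]
 [  -1   -6   -2   -4   -2   -2   41   -1    6   -4   -2   -3   -5   11
     9   -3   -7   -4   -4   -
[... 953 characters left out ...]
2    0   -5   -5   -3   -5   -5   -2   -7   -2    6    9    9    9
     8    7   -7    0   -2   -3]
 [  -8   -2   -7   -8   -5   -2   -5   -2   -6   -3   -4    1    1    3
    10    9   -2   -2    1   -1]]
wheel 0.015 1116 [0.4671 0.2503 0.0198] [0.4669 0.2489 0.0205] [0.1651 0.1835 0.011 ]
wheel 0.045 1905 [0.46   0.2479 0.0517] [0.4616 0.2486 0.0514] [0.1099 0.1096 0.0129]
wheel 0.07 199 [0.4606 0.2488 0.0754] [0.4613 0.2498 0.075 ] [0.0318 0.0335 0.01  ]
bare 0.015 2719 [ 0.4471 -0.0159  0.02  ] [ 0.4493 -0.0154  0.0205] [0.1274 0.1251 0.0109]
bare 0.07 198 [ 0.4481 -0.0158  0.0755] [ 0.4485 -0.0156  0.0758] [0.0334 0.0316 0.0114]
ray centre wheel head [[0.46152267 0.24676122 0.077     ]]
```

View pics/crop.png

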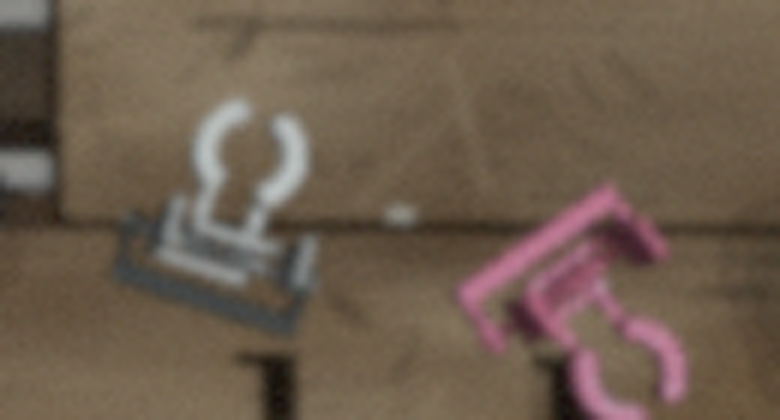

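The crop confirms it. The grey steel ring has its opening at crop (252,155), upright lugs at (172,220) and (306,265), and a dark U frame behind. The other part is pink. Next I'll compute the pose.

```bash
cat > m2.py <<'E'
from h import *
from scipy.spatial.transform import Rotation as Ro
a=pickle.load(open('top.pkl','rb'))
P=cloud(a)
S=np.zeros(P.shape[:2],bool); S[215:268,395:445]=1
m=(S&(P[...,2]>.025)&(P[...,2]<.06)).astype(np.uint8)
n,l,st,ce=cv2.connectedComponentsWithStats(m)
L=[]
for i in range(1,n):
    if st[i,4]>3:
        q=P[l==i]; print('lug',st[i,4],q.mean(0).round(4),ce[i].round(1)); L.append(q.mean(0))
def uvw(x,y,z): return ray(a,[[380+x/6-.4,205+y/6-.4]],z)[0]
print('lugs by ray',uvw(172,220,.035).round(4),uvw(306,262,.035).round(4),'ring',uvw(252,155,.0045).round(4))
d=L[0]-L[1]; print('sep',np.hypot(*d[:2]),'mid',(L[0]+L[1])/2,'y-axis deg',np.degrees(np.arctan2(d[1],d[0])))
s=read_state(); R=Ro.from_rotvec(s['orientation']).as_matrix(); print(R.round(3))
E
python3 m2.py
```

```text
lug 25 [ 0.4141 -0.2915  0.0386] [408. 242.]
lug 29 [ 0.3999 -0.3372  0.0383] [429.6 248.9]
lugs by ray [ 0.416  -0.2927  0.035 ] [ 0.4015 -0.3401  0.035 ] ring [ 0.4443 -0.3282  0.0045]
sep 0.0478663272562711 mid [ 0.40696864 -0.31431699  0.03847532] y-axis deg 72.698224258147
[[ 0.951  0.309 -0.   ]
 [ 0.309 -0.951  0.001]
 [-0.    -0.001 -1.   ]]
```

Emit:
jog_arm --moves '[{"dp":[0.27,-0.09,0],"yaw":0.12,"fingers":-1},{"dp":[0.53,-0.18,0.05],"yaw":0.24,"fingers":-1},{"dp":[0.8,-0.27,0.1],"yaw":0.36,"fingers":-1},{"dp":[1,-0.34,0.15],"yaw":0.48,"fingers":-1},{"dp":[1,-0.34,0.2],"yaw":0.588,"fingers":-1},{"dp":[1,-0.34,0.2],"yaw":0.588,"fingers":-1}]'

```text
time_s: 0.6
ee_pos: [0.2905, -0.402, 0.2182]
orientation: [-3.103, 0.474, 0.003]
ft_force: [0.3, -0.4, 0.1]
gripper_width: 0.0854
finger_force: 0.0
```

```bash
cat > go.py <<'E'
import sys
from h import *
from scipy.spatial.transform import Rotation as Ro
def go(t,ang=None):
    s=read_state(); R=Ro.from_rotvec(s['orientation']).as_matrix()
    d=R.T@(np.array(t)-s['ee_pos'])/.15
    cur=np.degrees(np.arctan2(R[1,0],R[0,0]))
    print('t',s['time_s'],'pos',s['ee_pos'].round(4),'q',s['joint_pos'].round(2),'xang',cur.round(2),'tilt',R[:,2].round(3))
    print('dp',d.round(3),'yaw',None if ang is None else round(-(ang-cur)/60,3),'w',s['gripper_width'],'ff',s['finger_force'],'F',s['ft_force'].round(1))
if __name__=='__main__': go([float(x) for x in sys.argv[1:4]],float(sys.argv[4]) if len(sys.argv)>4 else None)
E
python3 go.py .407 -.3145 .15 -17.3
```

```text
t 0.6 pos [ 0.2905 -0.402   0.2182] q [-0.95  0.08 -0.17  1.33  0.    2.5 ] xang -17.39 tilt [-0.001  0.003 -1.   ]
dp [ 0.568 -0.788  0.456] yaw -0.001 w 0.08539645070183899 ff 0.0 F [ 0.3 -0.4  0.1]
```

Emit:
jog_arm --moves '[{"dp":[0.14,-0.2,0.1],"yaw":0,"fingers":-1},{"dp":[0.28,-0.4,0.2],"yaw":0,"fingers":-1},{"dp":[0.42,-0.6,0.3],"yaw":0,"fingers":-1},{"dp":[0.57,-0.79,0.4],"yaw":0,"fingers":-1},{"dp":[0.57,-0.79,0.46],"yaw":0,"fingers":-1},{"dp":[0.57,-0.79,0.46],"yaw":0,"fingers":-1}]'

```text
time_s: 1.1
ee_pos: [0.406, -0.3147, 0.1486]
orientation: [-3.105, 0.466, 0.006]
ft_force: [-0.3, -0.1, -0.8]
gripper_width: 0.0853
finger_force: 0.0
```

```bash
python3 - <<'E'
from h import *
f=get('wrist'); save(f,'w1.png')
E
python3 go.py .407 -.3145 .031 -17.3
python3 - <<'E'
from h import *
a=pickle.load(open('top.pkl','rb')); P=cloud(a)
# height map round wheel, 20mm cells: x rows from .60 down to .34, y cols from .40 to .06
x=np.arange(.60,.34,-.02); y=np.arange(.40,.06,-.02)
for xx in x: print(f'{xx:.2f}',[int(1000*np.percentile(P[(abs(P[...,0]-xx)<.01)&(abs(P[...,1]-yy)<.01)][:,2],95)) if ((abs(P[...,0]-xx)<.01)&(abs(P[...,1]-yy)<.01)).any() else -99 for yy in y])
E
```

```text
t 1.15 pos [ 0.4055 -0.3158  0.15  ] q [-0.66  0.13 -0.26  1.19 -0.    2.78] xang -17.19 tilt [-0.003  0.002 -1.   ]
dp [ 0.01  -0.01   0.793] yaw 0.002 w 0.08538852538827284 ff 0.0 F [ 0.1 -0.3  0.4]
0.60 [28, 69, 69, 67, 49, 3, 16, 28, 29, 30, 27, 57, 57, 57, 56, 57, 57]
0.58 [74, 74, 68, 52, 39, 19, 19, 19, 28, 27, 5, 57, 57, 56, 56, 56, 57]
0.56 [74, 71, 67, 47, 27, 3, 9, 11, 3, 3, 3, 55, 56, 55, 55, 56, 56]
0.54 [69, 73, 66, 42, 25, 12, 2, 2, 13, 10, 3, 47, 39, 34, 31, 2, 3]
0.52 [67, 73, 64, 23, 24, 24, 3, 53, 53, 23, 23, 13, 3, 2, 3, 3, 2]
0.50 [73, 73, 15, 24, 23, 50, 54, 54, 55, 55, 49, 19, 1, 4, 2, 11, 6]
0.48 [73, 74, 15, 14, 14, 55, 54, 76, 75, 54, 53, 15, 3, 3, 25, 3, 2]
0.46 [72, 66, 14, 9, 11, 54, 55, 79, 78, 55, 53, 15, 2, 4, 26, 2, 4]
0.44 [69, 12, 13, 21, 11, 54, 55, 73, 75, 54, 54, 20, 10, 3, 23, 3, 2]
0.42 [16, 9, 11, 11, 9, 47, 53, 55, 54, 54, 45, 21, 18, 5, 3, 3, 3]
0.40 [10, 16, 9, 2, 8, 22, 21, 51, 50, 20, 16, 3, 15, 3, 2, 2, 2]
0.38 [16, 2, 1, 2, 6, 9, 17, 2, 3, 3, 3, 2, 4, 3, 3, 4, 41]
0.36 [10, 3, 2, 3, 4, 19, 18, 12, 23, 25, 25, 24, 3, 3, 3, 42, 42]
```

View pics/w1.png

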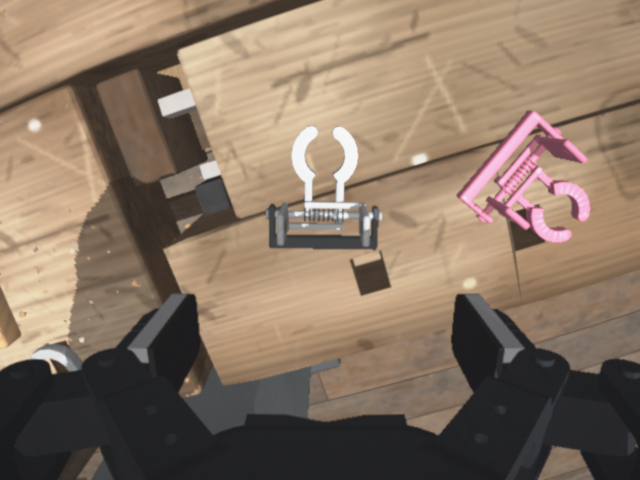

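The wrist view shows the steel ring square to the tool: opening at (325,155), lugs at about (282,226) and (368,224). I'll refine its pose with this view.

Run:
```python
from h import *
f=pickle.load(open('wrist.pkl','rb')); P=cloud(f)
S=np.zeros(P.shape[:2],bool); S[110:260,255:395]=1
m=(S&(P[...,2]>.024)&(P[...,2]<.06)).astype(np.uint8)
n,l,st,ce=cv2.connectedComponentsWithStats(m); L=[]
for i in range(1,n):
    if st[i,4]>40:
        q=P[l==i]; print(st[i],q.mean(0).round(4),np.percentile(q[:,2],97)); L.append(q.mean(0))
b=P[260:330,230:420]; print('bench z',np.median(b[...,2]))
# ring by brightness
hsv=cv2.cvtColor(f['image'],cv2.COLOR_RGB2HSV)
w=((hsv[...,1]<40)&(hsv[...,2]>190)).astype(np.uint8); w[:,:270]=0;w[:,380:]=0;w[:110]=0;w[186:]=0
n,l,st,ce=cv2.connectedComponentsWithStats(w)
ys,xs=np.nonzero(w&(st[l,4]>100)); (c,r)=cv2.minEnclosingCircle(np.c_[xs,ys].astype(np.float32)); print('circle',c,r, xs.min(),xs.max(),ys.min())
print('ring',ray(f,[c],.007), ray(f,[[(xs.min()+xs.max())/2,155]],.007))
if len(L)>=2:
    d=L[0]-L[1]; print('mid',(L[0]+L[1])/2,np.hypot(*d[:2]),np.degrees(np.arctan2(d[1],d[0])))
```

```text
[277 207  10  38 329] [ 0.4173 -0.2934  0.0386] 0.04320609259341127
[360 208  11  38 330] [ 0.4029 -0.338   0.039 ] 0.043260555895767466
bench z -0.0038201056920928685
circle (324.2414855957031, 156.32313537597656) 34.53409957885742 291 357 126
ring [[ 0.44399978 -0.32670484  0.007     ]] [[ 0.44481431 -0.32680088  0.007     ]]
mid [ 0.41011795 -0.31569075  0.0387616 ] 0.04685127215040885 72.11827519082713
```

Emit:
jog_arm --moves '[{"dp":[0.02,-0.01,0.2],"yaw":0,"fingers":-1},{"dp":[0.02,-0.01,0.4],"yaw":0,"fingers":-1},{"dp":[0.02,-0.01,0.6],"yaw":0,"fingers":-1},{"dp":[0.02,-0.01,0.7],"yaw":0,"fingers":-1},{"dp":[0.02,-0.01,0.79],"yaw":0,"fingers":-1},{"dp":[0.02,-0.01,0.79],"yaw":0,"fingers":-1},{"dp":[0.02,-0.01,0.79],"yaw":0,"fingers":-1}]'

```text
time_s: 1.73
ee_pos: [0.4083, -0.317, 0.0332]
orientation: [-3.105, 0.475, 0.001]
ft_force: [-0.8, -0.4, 0.4]
gripper_width: 0.0854
finger_force: 0.0
```

```bash
python3 go.py .4085 -.3155 .031 -17.6
python3 - <<'E'
from h import *
f=get('wrist'); save(f,'w2.png')
E
```

```text
t 1.7333 pos [ 0.4083 -0.317   0.0332] q [-0.66  0.2  -0.44  0.93 -0.    2.79] xang -17.41 tilt [-0.001  0.    -1.   ]
dp [-0.002 -0.01   0.014] yaw 0.003 w 0.08537757482032887 ff 0.0 F [-0.8 -0.4  0.4]
```

View pics/w2.png

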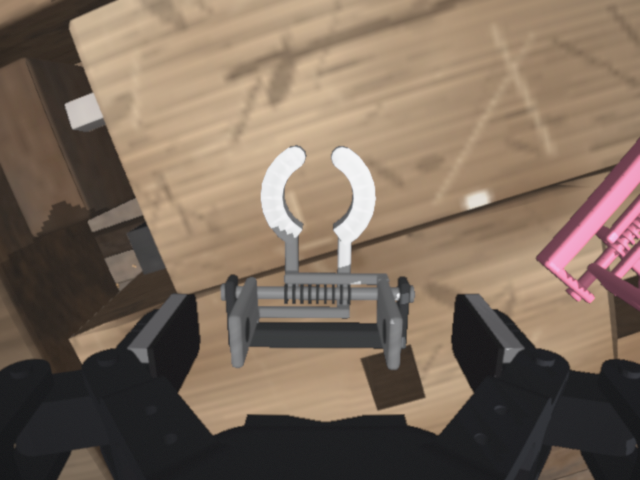

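The open fingers straddle the lugs at (242,325) and (392,325), within about 2 mm of centre. Pinching now.

Emit:
jog_arm --moves '[{"dp":[0,0,0.01],"yaw":0,"fingers":-0.5},{"dp":[0,0,0.01],"yaw":0,"fingers":-0.2},{"dp":[0,0,0.01],"yaw":0,"fingers":0},{"dp":[0,0,0.01],"yaw":0,"fingers":0.2},{"dp":[0,0,0.01],"yaw":0,"fingers":0.4},{"dp":[0,0,0.01],"yaw":0,"fingers":0.55},{"dp":[0,0,0.01],"yaw":0,"fingers":0.65},{"dp":[0,0,0.01],"yaw":0,"fingers":0.65},{"dp":[0,0,0.01],"yaw":0,"fingers":0.65},{"dp":[0,0,0.01],"yaw":0,"fingers":0.65}]'

```text
time_s: 2.62
ee_pos: [0.4099, -0.3166, 0.0338]
orientation: [3.105, -0.472, 0.004]
ft_force: [-3.8, 4.1, 15.1]
gripper_width: 0.0158
finger_force: 44.5
```

```bash
python3 go.py .4083 -.317 .033 -17.6
python3 - <<'E'
from h import *
f=get('wrist'); save(f,'w3.png')
E
```

```text
t 2.6167 pos [ 0.4099 -0.3166  0.0338] q [-0.66  0.2  -0.44  0.93  0.    2.79] xang -17.28 tilt [ 0.002 -0.001 -1.   ]
dp [-0.009  0.006  0.005] yaw 0.005 w 0.01577854803909855 ff 44.53379809856415 F [-3.8  4.1 15.1]
```

View pics/w3.png

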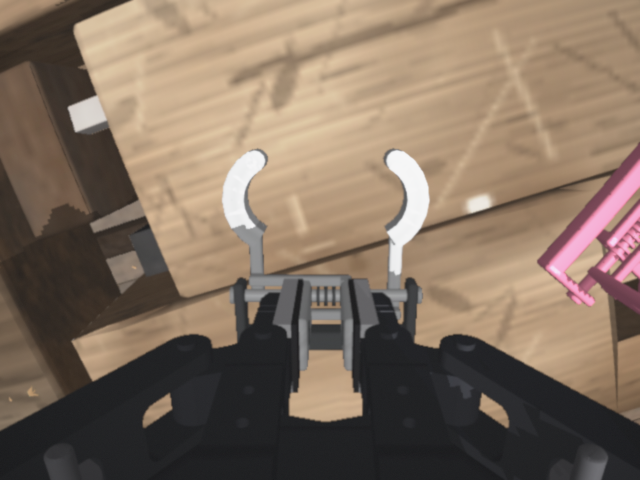

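The pinch worked: the halves are spread at (243,195) and (410,195). I'll lift and check.

Emit:
jog_arm --moves '[{"dp":[0,0,-0.05],"yaw":0,"fingers":0.65},{"dp":[0,0,-0.12],"yaw":0,"fingers":0.65},{"dp":[0,0,-0.25],"yaw":0,"fingers":0.65},{"dp":[0,0,-0.4],"yaw":0,"fingers":0.65},{"dp":[0,0,-0.6],"yaw":0,"fingers":0.65},{"dp":[0,0,-0.8],"yaw":0,"fingers":0.65},{"dp":[0,0,-0.9],"yaw":0,"fingers":0.65},{"dp":[0,0,-0.9],"yaw":0,"fingers":0.65}]'

```text
time_s: 3.33
ee_pos: [0.4108, -0.3175, 0.1709]
orientation: [3.102, -0.472, 0.01]
ft_force: [1.7, -0.6, -1.5]
gripper_width: 0.0156
finger_force: 40.1
```

```bash
cat > ringtool.py <<'E'
# ring pose in the tool frame, from the wrist view
from h import *
from scipy.spatial.transform import Rotation as Ro
import sys
f=get('wrist'); s=read_state(); P=cloud(f); R=Ro.from_rotvec(s['orientation']).as_matrix()
T=(P-s['ee_pos'])@R
hsv=cv2.cvtColor(f['image'],cv2.COLOR_RGB2HSV)
w=((hsv[...,1]<60)&(hsv[...,2]>150)&(T[...,2]>0)&(T[...,2]<.05)&(T[...,0]>.012)&(T[...,0]<.075)&(abs(T[...,1])<.05))
q=T[w]; 
for sgn in (-1,1):
    h=q[q[:,1]*sgn>0]; print(sgn,len(h),'med',np.median(h,0).round(4),'lo',np.percentile(h,2,axis=0).round(4),'hi',np.percentile(h,98,axis=0).round(4))
    k=np.abs(h[:,2]-np.median(h[:,2]))<.008; h=h[k]
    A=np.c_[h[:,0],h[:,1],np.ones(len(h))]; print(' plane dz/dx,dz/dy',np.linalg.lstsq(A,h[:,2],rcond=None)[0].round(3))
print('u,v bbox',[ (i.min(),i.max()) for i in np.nonzero(w)])
if len(sys.argv)>1: save(f,sys.argv[1])
E
python3 ringtool.py w4.png; python3 go.py .41 -.317 .25 -17.6
```

```text
-1 2537 med [ 0.0377 -0.0278  0.0231] lo [ 0.0138 -0.0345  0.0218] hi [ 0.0541 -0.0207  0.0288]
 plane dz/dx,dz/dy [-0.067  0.14   0.03 ]
1 2554 med [0.0374 0.0302 0.0231] lo [0.0134 0.0235 0.0217] hi [0.0542 0.0369 0.0288]
 plane dz/dx,dz/dy [-0.084 -0.15   0.031]
u,v bbox [(np.int64(148), np.int64(264)), (np.int64(222), np.int64(428))]
t 3.3833 pos [ 0.4101 -0.317   0.1685] q [-0.66  0.12 -0.22  1.22 -0.    2.79] xang -17.3 tilt [ 0.003 -0.003 -1.   ]
dp [ 0.001  0.001 -0.544] yaw 0.005 w 0.01595507071536523 ff 40.070250034332275 F [-0.6  0.4 -1.9]
```

View pics/w4.png

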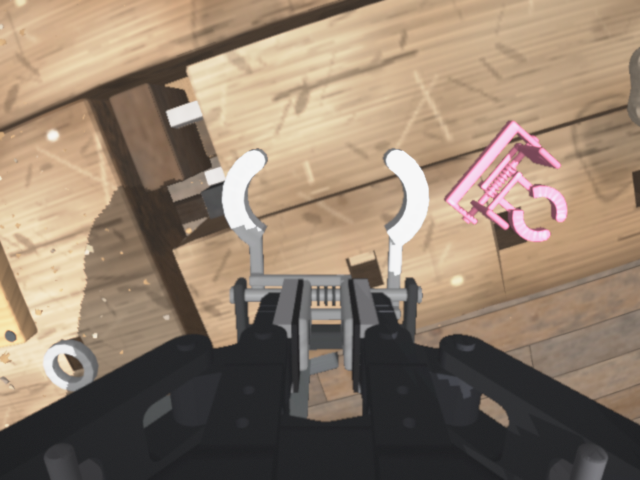

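Held level, with the halves at (243,195) and (410,195). Now carrying it toward the wheel.

Emit:
jog_arm --moves '[{"dp":[-0.03,-0.1,-0.05],"yaw":-0.03,"fingers":0.65},{"dp":[-0.08,-0.3,-0.1],"yaw":-0.1,"fingers":0.65},{"dp":[-0.13,-0.5,-0.15],"yaw":-0.18,"fingers":0.65},{"dp":[-0.18,-0.7,-0.2],"yaw":-0.26,"fingers":0.65},{"dp":[-0.25,-1,-0.2],"yaw":-0.32,"fingers":0.65}]'

```text
time_s: 3.8
ee_pos: [0.4171, -0.1655, 0.1962]
orientation: [3.141, 0.057, -0.001]
ft_force: [1.7, 0.2, -1.9]
gripper_width: 0.0156
finger_force: 40.1
```

```bash
python3 go.py .434 .222 .20 45
```

```text
t 3.8 pos [ 0.4171 -0.1655  0.1962] q [-0.38 -0.01 -0.3   1.28 -0.    2.73] xang 2.07 tilt [-0.001 -0.    -1.   ]
dp [ 0.206 -2.577 -0.026] yaw -0.716 w 0.015600021865939015 ff 40.108898878097534 F [ 1.7  0.2 -1.9]
```

Emit:
jog_arm --moves '[{"dp":[0.01,-0.25,0],"yaw":-0.06,"fingers":0.65},{"dp":[0.03,-0.5,0],"yaw":-0.12,"fingers":0.65},{"dp":[0.05,-0.75,0],"yaw":-0.2,"fingers":0.65},{"dp":[0.07,-1,0],"yaw":-0.28,"fingers":0.65}]'

```text
time_s: 4.13
ee_pos: [0.4215, -0.014, 0.195]
orientation: [-3.098, -0.518, 0.004]
ft_force: [0.5, 0.2, -1.4]
gripper_width: 0.0157
finger_force: 40.1
```

```bash
python3 go.py .434 .222 .20 45
```

```text
t 4.1333 pos [ 0.4215 -0.014   0.195 ] q [-0.03 -0.06 -0.35  1.28  0.    2.78] xang 18.98 tilt [-0.002  0.    -1.   ]
dp [ 0.59  -1.461 -0.033] yaw -0.434 w 0.01570761516992555 ff 40.11257350444794 F [ 0.5  0.2 -1.4]
```

Emit:
jog_arm --moves '[{"dp":[0.1,-0.25,0],"yaw":-0.06,"fingers":0.65},{"dp":[0.2,-0.5,0],"yaw":-0.12,"fingers":0.65},{"dp":[0.3,-0.75,0],"yaw":-0.2,"fingers":0.65},{"dp":[0.38,-0.95,0],"yaw":-0.3,"fingers":0.65}]'

```text
time_s: 4.47
ee_pos: [0.4298, 0.1398, 0.195]
orientation: [-2.978, -0.999, 0.004]
ft_force: [1.2, 0.8, -1.9]
gripper_width: 0.0159
finger_force: 40.1
```

```bash
python3 go.py .434 .222 .19 45
```

```text
t 4.4667 pos [0.4298 0.1398 0.195 ] q [ 0.31 -0.   -0.3   1.28  0.    2.81] xang 37.08 tilt [-0.002 -0.    -1.   ]
dp [ 0.353 -0.42   0.033] yaw -0.132 w 0.015916249072387777 ff 40.10922074317932 F [ 1.2  0.8 -1.9]
```

Emit:
jog_arm --moves '[{"dp":[0.1,-0.12,0.05],"yaw":-0.05,"fingers":0.65},{"dp":[0.2,-0.24,0.1],"yaw":-0.1,"fingers":0.65},{"dp":[0.29,-0.34,0.2],"yaw":-0.13,"fingers":0.65},{"dp":[0.35,-0.42,0.3],"yaw":-0.13,"fingers":0.65},{"dp":[0.35,-0.42,0.33],"yaw":-0.13,"fingers":0.65},{"dp":[0.35,-0.42,0.33],"yaw":-0.13,"fingers":0.65}]'

```text
time_s: 4.97
ee_pos: [0.4337, 0.2188, 0.1442]
orientation: [2.906, 1.193, -0.009]
ft_force: [0.1, -0.5, -1.2]
gripper_width: 0.0158
finger_force: 40.1
```

```bash
python3 ringtool.py w5.png; python3 go.py .434 .222 .19 45
```

```text
-1 1878 med [ 0.0367 -0.03    0.0268] lo [ 0.0145 -0.0359  0.0256] hi [ 0.0516 -0.0232  0.0319]
 plane dz/dx,dz/dy [-0.046  0.079  0.031]
1 2316 med [0.0369 0.0291 0.027 ] lo [0.0156 0.022  0.0257] hi [0.052  0.0354 0.0322]
 plane dz/dx,dz/dy [-0.04  -0.067  0.031]
u,v bbox [(np.int64(149), np.int64(259)), (np.int64(222), np.int64(428))]
t 5.0167 pos [0.4344 0.2184 0.1454] q [ 0.47  0.08 -0.32  1.17 -0.    2.83] xang 44.57 tilt [-0.003 -0.002 -1.   ]
dp [ 0.014 -0.019 -0.297] yaw -0.007 w 0.01600834459271376 ff 40.116509199142456 F [ 0.2  0.2 -1.2]
```

View pics/w5.png

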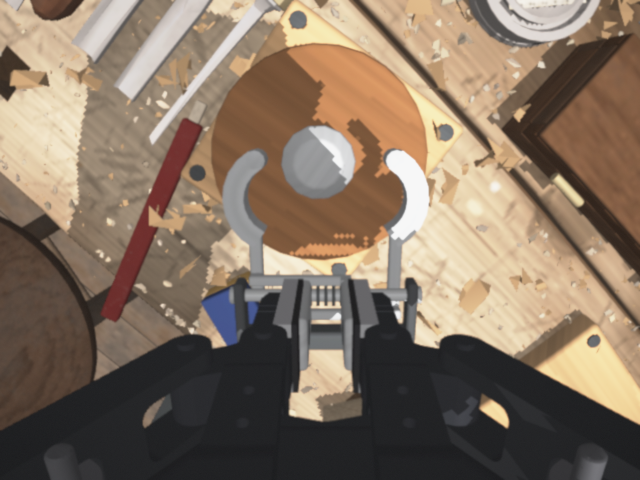

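The held ring straddles the wheel's head, which is at (318,161); the halves are centred near (325,195). Next I'll measure the offset in the tool frame.

```bash
cat > off.py <<'E'
from h import *
from scipy.spatial.transform import Rotation as Ro
from scipy.optimize import least_squares
f=pickle.load(open('wrist.pkl','rb')); s=read_state(); P=cloud(f); R=Ro.from_rotvec(s['orientation']).as_matrix()
T=(P-s['ee_pos'])@R
def fit(q):
    return least_squares(lambda p:np.hypot(q[:,0]-p[0],q[:,1]-p[1])-p[2],[q[:,0].mean(),q[:,1].mean(),.02],loss='soft_l1',f_scale=.001).x
# head: rim of its highest part
S=np.zeros(T.shape[:2],bool); S[110:210,275:365]=1
print('wheel z',np.median(P[70:110,280:380,2]), 'tool', np.median(T[70:110,280:380,2]))
m=(S&(P[...,2]>.066)&(P[...,2]<.09)).astype(np.uint8); print('head z',np.percentile(P[m>0][:,2],[50,95]))
c=max(cv2.findContours(m,cv2.RETR_EXTERNAL,cv2.CHAIN_APPROX_NONE)[0],key=len)
(cx,cy),r=cv2.minEnclosingCircle(c); print('head px',cx,cy,r)
hd=(ray(f,c[:,0],.071)-s['ee_pos'])@R; print('head fit',fit(hd).round(4))
# ring halves
zt=np.median(T[...,2][(T[...,2]>.015)&(T[...,2]<.035)&(T[...,0]>.03)&(T[...,0]<.05)]); print('ring top tool z',zt)
m=((abs(T[...,2]-zt)<.006)&(T[...,0]>.024)&(T[...,0]<.065)&(abs(T[...,1])<.045)).astype(np.uint8)
n,l,st,ce=cv2.connectedComponentsWithStats(m); C=[]
for i in range(1,n):
    if st[i,4]<500: continue
    v,u=np.nonzero(l==i); sg=np.sign(u.mean()-320)
    pts=[]
    for row in np.unique(v):
        uu=u[v==row]; pts.append([uu.max() if sg>0 else uu.min(),row])
    pts=np.array(pts); q=(ray(f,pts,s['ee_pos'][2]-zt)-s['ee_pos'])@R
    k=(q[:,0]>.026); o=fit(q[k]); print('half',st[i],o.round(4)); C.append(o)
C=np.array(C); print('ring centre',C.mean(0).round(4),'sep',abs(C[0,1]-C[1,1]))
E
python3 off.py
```

```text
wheel z 0.05162806715129119 tool 0.09354216484659039
head z [0.07573931 0.07746862]
head px 317.7750549316406 161.8455352783203 37.43009567260742
head fit [ 0.0433 -0.0037  0.0165]
ring top tool z 0.02695990726784428
half [ 222  149   45   84 2193] [ 0.0349 -0.0157  0.021 ]
half [ 384  148   45   85 2189] [0.0354 0.016  0.02  ]
ring centre [0.0352 0.0002 0.0205] sep 0.031678497700409584
```

Emit:
jog_arm --moves '[{"dp":[0.047,-0.023,0],"yaw":0,"fingers":0.65},{"dp":[0.047,-0.023,0.1],"yaw":0,"fingers":0.65},{"dp":[0.047,-0.023,0.2],"yaw":0,"fingers":0.65},{"dp":[0.047,-0.023,0.2],"yaw":0,"fingers":0.65},{"dp":[0.047,-0.023,0.2],"yaw":0,"fingers":0.65}]'

```text
time_s: 5.43
ee_pos: [0.4385, 0.2258, 0.1171]
orientation: [2.908, 1.188, -0.001]
ft_force: [-0.6, 1.1, -0.8]
gripper_width: 0.0158
finger_force: 40.2
```

```bash
python3 ringtool.py w6.png; python3 off.py; python3 go.py .434 .222 .19 45
```

```text
-1 3402 med [ 0.0359 -0.0256  0.0269] lo [ 0.0155 -0.0347  0.0251] hi [ 0.0508 -0.0004  0.0423]
 plane dz/dx,dz/dy [-0.044  0.078  0.03 ]
1 3874 med [0.038  0.0261 0.027 ] lo [0.0158 0.0007 0.0251] hi [0.0511 0.0357 0.0462]
 plane dz/dx,dz/dy [-0.046 -0.083  0.031]
u,v bbox [(np.int64(149), np.int64(258)), (np.int64(223), np.int64(428))]
wheel z 0.05161237651815369 tool 0.06619370186648532
head z [0.07586706 0.07736908]
head px 320.08929443359375 190.59744262695312 42.226707458496094
head fit [ 0.037  -0.0015  0.0148]
ring top tool z 0.02631528743355255
half [ 222  149   45   83 2179] [ 0.0347 -0.0151  0.0209]
half [ 384  148   45   84 2166] [0.0352 0.0168 0.0199]
ring centre [0.0349 0.0009 0.0204] sep 0.03192162942623844
t 5.4833 pos [0.4389 0.2261 0.1178] q [ 0.48  0.1  -0.36  1.11  0.    2.84] xang 44.45 tilt [ 0.001  0.    -1.   ]
dp [-0.042 -0.003 -0.482] yaw -0.009 w 0.015944936499490605 ff 40.158365964889526 F [-1.  -0.5 -1.2]
```

View pics/w6.png

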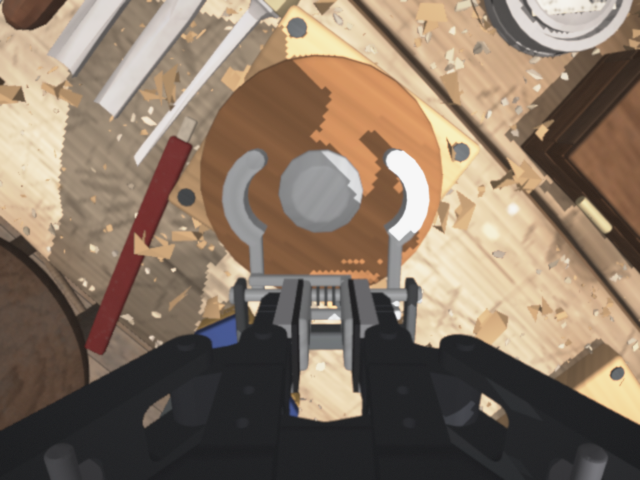

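The head at (320,191) sits between the halves, nearly concentric. My search window clipped the head, so I'll redo that with a larger one.

```bash
sed -i 's/S\[110:210,275:365\]/S[110:245,270:372]/' off.py; python3 off.py
python3 - <<'E'
from h import *
from scipy.spatial.transform import Rotation as Ro
f=pickle.load(open('wrist.pkl','rb')); s=read_state(); R=Ro.from_rotvec(s['orientation']).as_matrix()
print((ray(f,[[320.5,191]],.0735)-s['ee_pos'])@R)
E
```

```text
wheel z 0.05161237651815369 tool 0.06619370186648532
head z [0.07571659 0.07734633]
head px 320.08929443359375 190.59744262695312 42.226707458496094
head fit [ 0.0344 -0.0015  0.0165]
ring top tool z 0.02631528743355255
half [ 222  149   45   83 2179] [ 0.0347 -0.0151  0.0209]
half [ 384  148   45   84 2166] [0.0352 0.0168 0.0199]
ring centre [0.0349 0.0009 0.0204] sep 0.03192162942623844
[[ 0.03513675 -0.00141322  0.04427522]]
```

Emit:
jog_arm --moves '[{"dp":[0,-0.015,0],"yaw":0,"fingers":0.65},{"dp":[0,-0.015,0.05],"yaw":0,"fingers":0.65},{"dp":[0,-0.015,0.1],"yaw":0,"fingers":0.65},{"dp":[0,-0.015,0.15],"yaw":0,"fingers":0.65},{"dp":[0,-0.015,0.18],"yaw":0,"fingers":0.65},{"dp":[0,-0.015,0.2],"yaw":0,"fingers":0.65},{"dp":[0,-0.015,0.2],"yaw":0,"fingers":0.65},{"dp":[0,-0.015,0.2],"yaw":0,"fingers":0.65}]'

```text
time_s: 6.15
ee_pos: [0.4369, 0.2279, 0.0866]
orientation: [2.908, 1.19, -0.0]
ft_force: [-0.4, 0.3, -2.2]
gripper_width: 0.0158
finger_force: 40.1
```

Emit:
jog_arm --moves '[{"dp":[0,0,0.007],"yaw":0,"fingers":0.65},{"dp":[0,0,0.007],"yaw":0,"fingers":0.65},{"dp":[0,0,0.007],"yaw":0,"fingers":0.65}]'

```text
time_s: 6.4
ee_pos: [0.437, 0.228, 0.0862]
orientation: [2.908, 1.189, 0.0]
ft_force: [-2.4, -1.5, 5.0]
gripper_width: 0.0157
finger_force: 42.2
```

```bash
python3 ringtool.py w7.png; python3 go.py .434 .222 .19 45
python3 - <<'E'
from h import *
f=get('side'); cv2.imwrite('pics/s7.png',cv2.resize(f['image'][260:350,160:290],None,fx=5,fy=5,interpolation=cv2.INTER_CUBIC)[:,:,::-1])
E
```

```text
-1 3670 med [ 0.0359 -0.0249  0.0246] lo [ 0.0157 -0.0347  0.0086] hi [ 0.0513 -0.0004  0.0301]
 plane dz/dx,dz/dy [-0.057  0.084  0.03 ]
1 5594 med [0.0381 0.014  0.0136] lo [0.0175 0.0005 0.0086] hi [0.0513 0.0362 0.0311]
 plane dz/dx,dz/dy [0.121 0.202 0.005]
u,v bbox [(np.int64(149), np.int64(260)), (np.int64(223), np.int64(429))]
t 6.45 pos [0.437  0.228  0.0862] q [ 0.48  0.12 -0.41  1.04 -0.    2.85] xang 44.5 tilt [ 0.  0. -1.]
dp [-0.042  0.015 -0.692] yaw -0.008 w 0.016173020230924803 ff 42.327250242233276 F [-3.1 -2.1  4.9]
```

View pics/w7.png

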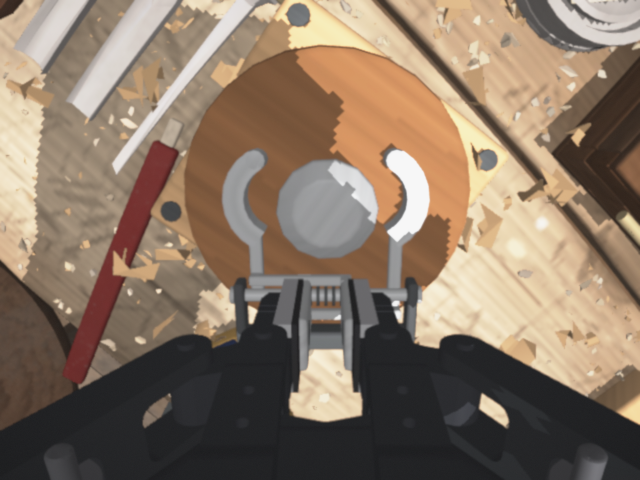

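Contact with the wheel is felt: Fz went from -2 to +5 N. The head at (327,208) is inside the spread halves. Before releasing, I'll check centring.

```bash
sed -i 's/S\[110:245,270:372\]/S[145:270,268:385]/' off.py; python3 off.py
python3 - <<'E'
from h import *
from scipy.spatial.transform import Rotation as Ro
f=pickle.load(open('wrist.pkl','rb')); s=read_state(); R=Ro.from_rotvec(s['orientation']).as_matrix()
print((ray(f,[[327,208],[277,208],[377,208],[327,159],[327,258]],.0735)-s['ee_pos'])@R)
E
```

```text
wheel z 0.05159082670387208 tool 0.03460296013455881
head z [0.07574091 0.07733674]
head px 326.95416259765625 208.56488037109375 51.069915771484375
head fit [0.0346 0.0012 0.0165]
ring top tool z 0.03393540489774792
half [  200   115   249   115 17329] [ 0.0404 -2.4798  2.5244]
[[ 0.03577574  0.00113259  0.01268446]
 [ 0.03577786 -0.01507152  0.01268225]
 [ 0.03579299  0.01734252  0.01268668]
 [ 0.05157357  0.00110957  0.01268845]
 [ 0.01867467  0.00115908  0.01268014]]Traceback (most recent call last):
  File "off.py", line 27, in <module>
    C=np.array(C); print('ring centre',C.mean(0).round(4),'sep',abs(C[0,1]-C[1,1]))
                                                                           ~^^^^^
IndexError: index 1 is out of bounds for axis 0 with size 1
```

Centred within 1 mm: head at (35.0, 1.2) mm in the tool frame, ring at about (35, 1). I'll release gradually, lowering slightly to follow the pads' backward swing.

Emit:
jog_arm --moves '[{"dp":[0,0,0.003],"yaw":0,"fingers":0.5},{"dp":[0,0,0.006],"yaw":0,"fingers":0.3},{"dp":[0,0,0.012],"yaw":0,"fingers":0.1},{"dp":[0,0,0.02],"yaw":0,"fingers":-0.1},{"dp":[0,0,0.03],"yaw":0,"fingers":-0.3},{"dp":[0,0,0.03],"yaw":0,"fingers":-0.6},{"dp":[0,0,0.03],"yaw":0,"fingers":-1},{"dp":[0,0,0.03],"yaw":0,"fingers":-1},{"dp":[0,0,0.03],"yaw":0,"fingers":-1},{"dp":[0,0,0.03],"yaw":0,"fingers":-1}]'

```text
time_s: 7.33
ee_pos: [0.437, 0.228, 0.0813]
orientation: [-2.908, -1.19, -0.0]
ft_force: [1.1, 0.4, -0.1]
gripper_width: 0.085
finger_force: 0.0
```

```bash
python3 go.py .434 .222 .19 45
python3 - <<'E'
from h import *
f=get('wrist'); save(f,'w8.png')
E
```

```text
t 7.3333 pos [0.437  0.228  0.0813] q [ 0.48  0.12 -0.42  1.03 -0.    2.85] xang 44.5 tilt [ 0.  0. -1.]
dp [-0.042  0.014 -0.725] yaw -0.008 w 0.08500722859013041 ff 0.0 F [ 1.1  0.4 -0.1]
```

View pics/w8.png

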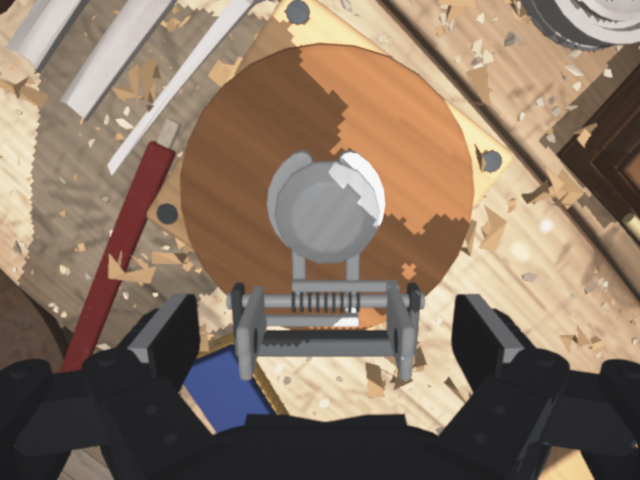

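The ring has closed under the head at (327,210) and the fingers are clear of the lugs. Retreating upward.

Emit:
jog_arm --moves '[{"dp":[0,0,-0.1],"yaw":0,"fingers":-1},{"dp":[0,0,-0.3],"yaw":0,"fingers":-1},{"dp":[0,0,-0.5],"yaw":0,"fingers":-1},{"dp":[0,0,-0.7],"yaw":0,"fingers":-1},{"dp":[0,0,-0.8],"yaw":0,"fingers":-1},{"dp":[0,0,-0.8],"yaw":0,"fingers":-1},{"dp":[0,0,-0.8],"yaw":0,"fingers":-1},{"dp":[0,0,-0.8],"yaw":0,"fingers":-1}]'

```text
time_s: 8.05
ee_pos: [0.4366, 0.2278, 0.2003]
orientation: [2.908, 1.189, -0.002]
ft_force: [-0.6, 0.1, 0.0]
gripper_width: 0.0857
finger_force: 0.0
```

```bash
python3 go.py .434 .222 .19 45
python3 - <<'E'
from h import *
from scipy.spatial.transform import Rotation as Ro
f=get('wrist'); s=read_state(); P=cloud(f)
c=np.array([.4613,.249]); e=np.array([np.cos(np.radians(44.5)),np.sin(np.radians(44.5))]); n=np.array([-e[1],e[0]])
d=P[...,:2]-c; a=d@e; b=d@n
hsv=cv2.cvtColor(f['image'],cv2.COLOR_RGB2HSV); g=(hsv[...,1]<70)
r=np.hypot(a,b)
for nm,m in dict(ringL=(b>14e-3),ringR=(b<-14e-3)).items():
    k=m&g&(r<.024)&(P[...,2]>.054); print(nm,k.sum(),np.percentile(P[k][:,2],[10,50,90]).round(4) if k.any() else '')
for nm,(lo,hi) in dict(stems=(-.03,-.022),lug=(-.05,-.03),frame=(-.062,-.05)).items():
  for sg in (-1,1):
    k=g&(a>lo)&(a<hi)&(b*sg>0)&(b*sg<.04)&(P[...,2]>.05); print(nm,sg,k.sum(),np.percentile(P[k][:,2],[10,50,90]).round(4) if k.any() else '')
f=get('side'); cv2.imwrite('pics/s9.png',cv2.resize(f['image'][265:345,165:285],None,fx=6,fy=6,interpolation=cv2.INTER_CUBIC)[:,:,::-1])
E
```

```text
t 8.05 pos [0.4366 0.2278 0.2003] q [ 0.48  0.07 -0.21  1.29  0.    2.85] xang 44.5 tilt [-0.001 -0.001 -1.   ]
dp [-0.039  0.015  0.068] yaw -0.008 w 0.08571129547575126 ff 0.0 F [-0.6  0.1  0. ]
ringL 1636 [0.0609 0.2754 0.2785]
ringR 1387 [0.071  0.2755 0.2786]
stems -1 4339 [0.094  0.2611 0.268 ]
stems 1 4844 [0.2541 0.2616 0.2684]
lug -1 1414 [0.0567 0.0602 0.261 ]
lug 1 1515 [0.0565 0.0599 0.0953]
frame -1 415 [0.0597 0.0606 0.0613]
frame 1 447 [0.0597 0.0605 0.0614]
```

View pics/s9.png

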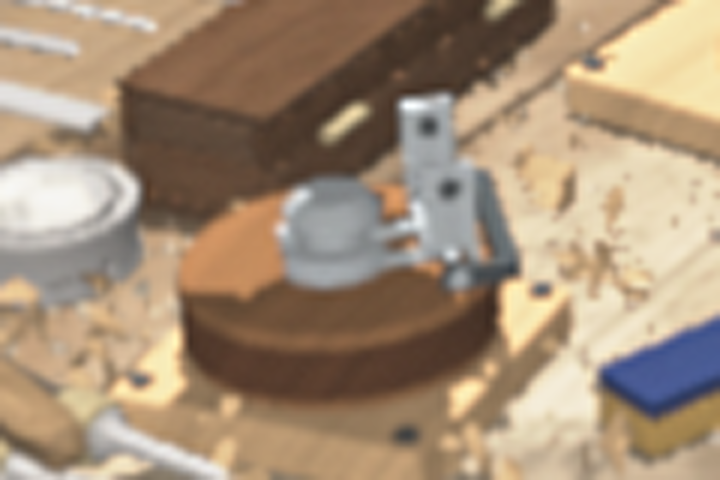

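The side crop shows the ring flat on the wheel, closed under the head at (330,260), with its lugs upright at (435,200). The frame's top is at 60.5 mm on both sides (61 mm expected), so the ring lies level. Handing in.

```bash
python3 -c "
from plant import sign_off; print(sign_off())"
```

```text
the job is handed in; nothing more can be done
None
```

The steel ring lies flat on the wooden wheel, closed in the groove under the spindle head; the gripper was clear above it when I handed in, about 8 s into the 48 s limit.

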